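Snug down the caddy lid

TASK

Stand the square steel caddy gently in the square recess of the wooden stand, fully home, then screw its black lid down clockwise until it is snug: firmly tight on its seal, but not overtightened. Leave the caddy in the stand.

Things in the scene. Friction and masses are not known exactly. Their poses are not given: they have to be found in the camera images.
- jar_center (a point): centre of the steel body of the loose caddy, 0.35 kg, which stands upright on the worktop. The body is a block 56 x 56 mm in plan and 66 mm high, this point half-way up (33 mm above its foot); x and y axes normal to its flat sides, z up. Above it a round neck carries the lid; the body's corners reach out beyond the lid.
- lid_center (a point): centre of the caddy's black round ribbed lid, 50 mm in diameter, 18 mm high, this point half-way up, about 79 mm above the caddy's foot at the start; 4 mm of bare neck shows between lid and body. Already started on its thread, it cannot be pulled off: the caddy may be lifted by body or lid. Clockwise seen from above tightens it; it comes down 5 mm a turn.
- stand_recess (a point): centre of the floor of the square recess in the wooden stand, a block 94 x 94 mm and 26 mm high, screwed to the worktop. The recess is 60 x 60 mm and 20 mm deep, its floor 6 mm above the worktop; x and y axes normal to its walls, z up. It keeps the caddy from turning.
- lid: the same lid, origin at its underside. It turns with a drag of 0.12 N m until, after 0.6 to 2.2 rad, it meets a hidden rubber seal that lies differently every time and must be felt. Then the torque climbs by 1.5 N m per rad: 0.45 to 0.8 N m is snug, over 1.1 overtightened (felt while turning; held still it reads up to 0.12 less). Let go, it eases back a little and stays on the seal.
Not all that is in view belongs to the job. Leave any green look-alike of the part that bears jar_center alone.

How it is judged:
By the outcome, as a careful person would: the job done as asked, in the order asked, and still so for the second after the job is handed in, with the robot touching nothing.
It also fails if it takes over 69 s, if anything falls off the work surface, if the arm or the gripper's body presses on something with over 40 N, if the wrist force passes 120 N, or if a joint passes its speed limit or range.

ROBOT

A 7-joint arm with a two-finger parallel gripper is mounted at the origin on a cart in front of the work surface, level with it; the furniture and walls round the work are solid. World frame = base frame: x ahead of the robot, y to its left, z up, the work surface at z = 0. Lengths are in mm, angles in rad, forces in N, time in s.
With the tool pointing down it reaches from about 400 to 900 mm from the base axis. Payload 5.5 kg.
Tool frame: the origin (TCP) lies at the very end of the fingers, on their centre line; the grasp point (between the pads) lies env.grip_depth behind it (env.grip_depth is the distance from the TCP to the grasp point, in mm); z points along the fingers, y is the direction in which the jaws open and shut (so a half turn about z gives the same grasp; the last joint's range is limited). The gripper opens to 92 mm and grips with 3 to 60 N. Pads are 19 mm wide; open, the fingers measure 130 mm over their backs; the gripper's body (75 mm by 190 mm) begins 47 mm behind the grasp point.
Start: joints at [-0.898, 0.501, -0.427, 1.55, 0.221, 1.138, -0.21], TCP at [258.94, 596.197, 200.829] pointing down, gripper open.
Joint ranges: [-2.88, 2.88], [-0.31, 2.03], [-1.54, 1.56], [0.2, 2.42], [-1.41, 4.55], [0.19, 2.02], [-2.57, 2.57]. Speed limits (rad/s): [2.57, 2.57, 3.14, 3.14, 3.14, 3.14, 3.14].

INTERFACE

Orientations are given as a rotation vector (axis times angle).
In Python, from station import env, eoat, monitor, read_camera, ticket gives the robot as it stands. The module is installed in compiled form; this text tells all that it offers. Calls block until the motion is done:
- env.goto(position, orientation): joint-space move of the TCP to a pose.
- env.line_to(position, orientation=None, velocity=150, guard=None): straight line of the TCP; orientation=None keeps the orientation; velocity is the mean speed in mm/s. With guard (N) it stops when the force on the tool has changed by that much, and returns True; else False.
- env.move_j(angles): joint-space move.
- eoat.open_gripper() and eoat.close(grip_force=None): open the fingers fully, or close them until they stop; grip_force is the grip in N (None keeps the last).
- env.hold(seconds).
- env.inverse_kinematics(position, orientation): joint angles nearest the present ones, or None.
- monitor.observe(): the state.
- read_camera(name): name is "side" or "top" or "wrist"; returns a dict with "image" (400x640x3 uint8, red, green, blue), "intrinsics" (3x3 intrinsics, pixels), "extrinsics" (4x4, takes a point from camera to world coordinates). Camera axes: x right, y down, z forward; pixel columns grow to the right and rows downward; lengths in mm; the calibration is good to about 2 mm. A picture is of the moment at which its call begins. There is no depth.
A pose or a line that the arm cannot do raises env.PlanningError and nothing moves.
- ticket.job_done(): hands the job in, once; it reports no verdict.
The state is a dict: "time": time; "q": joint angles; "dq": joint speeds; "joint_torque": joint torques, N m; "tool_pos": TCP position; "ee_rot": TCP orientation; "force": force on the tool from outside, world axes, zero at the start; "moment": the same for the moment, N m; "grip_width": finger opening in mm.
Only numpy, scipy, OpenCV 4.12 (cv2) and the standard library are available. Lean on these libraries where they do the work, as an engineer would, in place of code of your own. Each camera call takes 0.05 s, during which the arm holds its last target.

## Working session

There is one attempt and no reset: what is moved stays moved. The work goes in short steps, each a Python script; the robot and the scene stay as the last script left them, time stands still between calls to the robot, and variables do not carry over. Pictures are saved under pics/ and viewed, and the job is handed in when it is done.

```bash
mkdir -p pics; ls; cat > h.py <<'E'
from station import env, eoat, monitor, read_camera, ticket
import numpy as np, cv2
from scipy.spatial.transform import Rotation as R
def snap(n,f):
    d=read_camera(n); cv2.imwrite('pics/'+f,cv2.cvtColor(d['image'],cv2.COLOR_RGB2BGR)); np.savez('pics/'+f+'.npz',**d); return d
def ray(d,u,v,z):
    K=d['intrinsics'];E=d['extrinsics']
    r=E[:3,:3]@np.linalg.solve(K,[u,v,1.]);o=E[:3,3]
    return o+r*(z-o[2])/r[2]
def proj(d,p):
    E=np.linalg.inv(d['extrinsics']);c=E[:3,:3]@np.array(p)+E[:3,3];q=d['intrinsics']@c;return q[:2]/q[2]
E
python3 - <<'E'
from h import *
for n in ['side','top','wrist']:
    d=snap(n,n+'0.png'); print(n,d['extrinsics'].round(3).tolist(),d['intrinsics'].round(1).tolist())
s=monitor.observe(); print(s, env.grip_depth)
E
```

```text
pics
side [[0.999, 0.014, -0.04, 569.656], [0.042, -0.498, 0.866, -638.215], [-0.008, -0.867, -0.498, 503.717], [0.0, 0.0, 0.0, 1.0]] [[373.0, 0.0, 322.1], [0.0, 373.0, 203.6], [0.0, 0.0, 1.0]]
top [[-0.012, -0.981, 0.195, 385.197], [-1.0, 0.013, 0.003, 67.456], [-0.005, -0.195, -0.981, 921.92], [0.0, 0.0, 0.0, 1.0]] [[365.2, 0.0, 319.6], [0.0, 365.2, 198.5], [0.0, 0.0, 1.0]]
wrist [[0.399, 0.887, 0.232, 197.448], [0.917, -0.386, -0.102, 623.389], [-0.001, 0.253, -0.967, 381.551], [0.0, 0.0, 0.0, 1.0]] [[356.5, 0.0, 318.1], [0.0, 356.5, 200.2], [0.0, 0.0, 1.0]]
{'time': 0.15, 'q': array([-0.89780918,  0.50164633, -0.42681725,  1.55120305,  0.22081162,
        1.13827302, -0.2102763 ]), 'dq': array([ 0.00031206, -0.00360305, -0.00109998, -0.00303049,  0.00065425,
       -0.00024471,  0.00064762]), 'joint_torque': array([-6.76223746e-03, -5.67097306e+01, -5.82493812e+00, -2.79450148e+01,
       -6.86220895e-02,  2.66435801e-02,  1.34426164e-04]), 'tool_pos': array([258.77876188, 595.6471064 , 200.00977818]), 'ee_rot': array([-6.39038696e-01, -3.07555429e+00,  2.26073873e-03]), 'force': array([-0.05965342,  0.45450641, -0.0520862 ]), 'moment': array([ 0.028021  , -0.08230884,  0.02092363]), 'grip_width': 91.94481522538892} 18.8
```

View pics/top0.png

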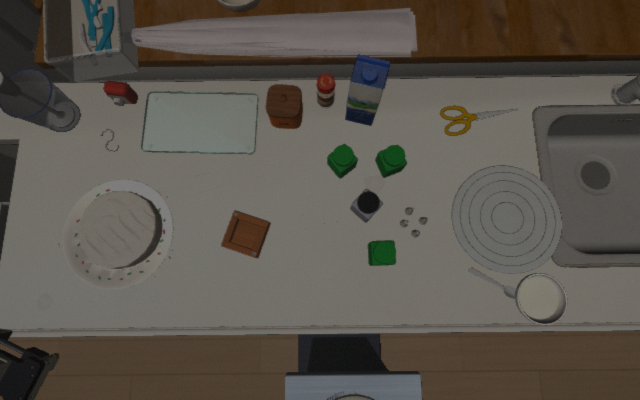

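View pics/side0.png

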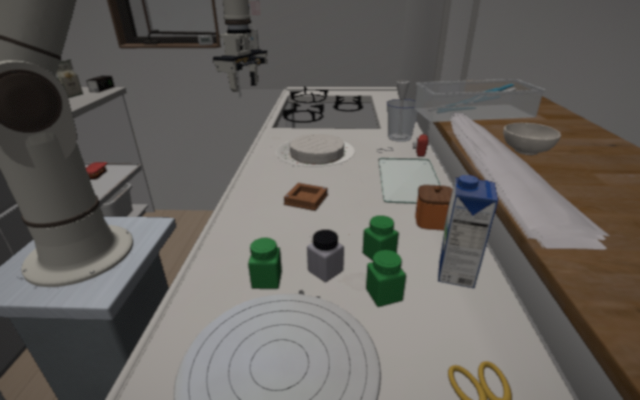

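The top view shows the steel caddy with its black lid at about (367,204) and the stand at (246,234). Green look-alikes are at (343,160), (391,160) and (382,253). Next I'll measure these and crop in.

```bash
python3 - <<'E'
from h import *
d=dict(np.load('pics/top0.png.npz')); 
im=cv2.cvtColor(d['image'],cv2.COLOR_RGB2BGR)
a=cv2.resize(im[170:270,210:310],(400,400),interpolation=cv2.INTER_CUBIC)
b=cv2.resize(im[140:240,320:420],(400,400),interpolation=cv2.INTER_CUBIC)
cv2.imwrite('pics/crop0.png',np.hstack([a,b]))
print('lid top',ray(d,367,202,88),'stand',ray(d,246,234,26))
for p in [(343,160),(391,160),(382,253)]: print('green',ray(d,*p,75))
# lid by mask
g=cv2.cvtColor(im,cv2.COLOR_BGR2GRAY); m=(g<45).astype(np.uint8)
m[:180]=0;m[225:]=0;m[:,:345]=0;m[:,390:]=0
c=max(cv2.findContours(m,0,2)[0],key=cv2.contourArea);print(cv2.fitEllipse(c),cv2.contourArea(c))
(u,v),_,_=cv2.fitEllipse(c);print(ray(d,u,v,82))
hsv=cv2.cvtColor(im,cv2.COLOR_BGR2HSV); print(hsv[225,240],hsv[234,246])
m=((hsv[...,0]<18)&(hsv[...,1]>90)).astype(np.uint8); m[:200]=0;m[270:]=0;m[:,:210]=0;m[:,280:]=0
c=max(cv2.findContours(m,0,2)[0],key=cv2.contourArea);r=cv2.minAreaRect(c);print(r)
P=np.array([ray(d,*p,26) for p in cv2.boxPoints(r)]);print(P,P.mean(0),np.linalg.norm(np.diff(P,axis=0),axis=1))
E
```

```text
lid top [541.23900325 -40.00016784  88.        ] stand [476.72101942 251.9507368   26.        ]
green [647.54452033  12.3808182   75.        ]
green [ 645.97789005 -103.35141368   75.        ]
green [424.21680028 -71.63783243  75.        ]
((367.9851989746094, 202.1048126220703), (21.122304916381836, 21.327585220336914), 120.0701675415039) 349.0
[542.08271428 -43.06604352  82.        ]
[ 12 163  75] [ 13 170  81]
((245.22943115234375, 233.8625946044922), (38.726932525634766, 38.275306701660156), 19.79887580871582)
[[449.85393856 313.46497184  26.        ]
 [538.6447779  284.8029096   26.        ]
 [504.62609991 193.55384097  26.        ]
 [417.13437293 223.71804549  26.        ]] [477.56479732 253.88494197  26.        ] [93.30234168 97.38410024 92.54556458]
```

View pics/crop0.png

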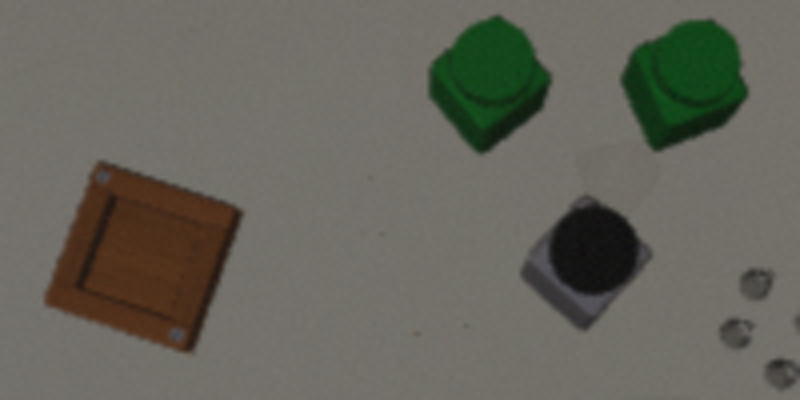

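The stand is at about (477,253), turned roughly -18°, and the caddy is at about (541,-42). I'll refine both with the wrist camera.

```bash
cat >> h.py <<'E'
def down(deg):
    f=np.radians(deg);y=np.array([np.cos(f),np.sin(f),0]);z=np.array([0,0,-1.])
    return R.from_matrix(np.c_[np.cross(y,z),y,z]).as_rotvec()
def st(): 
    s=monitor.observe(); print('t%.2f'%s['time'],s['tool_pos'].round(1),'q',s['q'].round(2),'F',s['force'].round(2),'M',s['moment'].round(3),'w%.1f'%s['grip_width']); return s
E
python3 - <<'E'
from h import *
for f in (72,-18,252,162): print(f, env.inverse_kinematics([477,253,230],down(f)))
for f in range(-180,180,15):
  q=env.inverse_kinematics([541,-42,230],down(f)); print(f,None if q is None else np.round(q,2))
env.goto([477,253,230],down(72)); st(); snap('wrist','w_stand.png')
env.goto([541,-42,240],down(60)); st(); snap('wrist','w_cad.png')
E
```

```text
72 [-0.21684705  0.26554737 -0.38068696  1.79715243  0.10965895  1.09955148
  0.62130873]
-18 [-0.46836208  0.2455571  -0.08142717  1.80564679  0.02228824  1.0912719
 -0.87180035]
252 [-0.71954205  0.24454733  0.21510373  1.81419421 -0.0583523   1.08897199
 -2.36854225]
162 [-0.00297789  0.30296539 -0.64448272  1.79038978  0.20103213  1.11442907
  2.11264265]
-180 [-0.94  0.6   1.36  1.83 -0.62  1.24 -2.54]
-165 [-0.94  0.6   1.36  1.83 -0.62  1.24 -2.27]
-150 [-0.94  0.6   1.36  1.83 -0.62  1.24 -2.01]
-135 [-0.85  0.44  1.14  1.83 -0.43  1.16 -1.92]
-120 [-0.85  0.44  1.14  1.83 -0.43  1.16 -1.66]
-105 [-0.23  0.25  0.31  1.81 -0.09  1.09 -1.73]
-90 [-0.19  0.25  0.26  1.81 -0.07  1.09 -1.48]
-75 [-0.16  0.25  0.22  1.81 -0.06  1.09 -1.22]
-60 [-0.15  0.25  0.21  1.81 -0.06  1.09 -0.97]
-45 [-0.13  0.25  0.19  1.81 -0.05  1.09 -0.71]
-30 [-0.11  0.25  0.16  1.81 -0.05  1.09 -0.45]
-15 [-0.09  0.25  0.14  1.81 -0.04  1.09 -0.2 ]
0 [-0.07  0.25  0.11  1.81 -0.03  1.09  0.06]
15 [-0.05  0.25  0.09  1.8  -0.02  1.09  0.31]
30 [-0.02  0.25  0.05  1.8  -0.01  1.09  0.56]
45 [ 0.01  0.25  0.02  1.8  -0.    1.09  0.82]
60 [ 0.04  0.25 -0.02  1.8   0.    1.09  1.07]
75 [ 0.07  0.25 -0.05  1.8   0.01  1.09  1.33]
90 [ 0.09  0.25 -0.08  1.8   0.02  1.09  1.58]
105 [ 0.11  0.25 -0.1   1.8   0.03  1.09  1.84]
120 [ 0.14  0.25 -0.13  1.8   0.04  1.09  2.09]
135 [ 0.19  0.26 -0.19  1.8   0.05  1.09  2.34]
150 [ 0.98  0.57 -1.29  1.77  0.58  1.25  2.15]
165 [ 0.98  0.57 -1.29  1.77  0.58  1.25  2.41]
t1.66 [476.4 254.5 230.1] q [-0.22  0.27 -0.38  1.8   0.11  1.1   0.62] F [0.68 1.07 0.02] M [0.018 0.025 0.001] w91.9
t2.87 [541.1 -39.5 239.9] q [ 0.19  0.25 -0.2   1.78  0.05  1.12  1.03] F [-0.05  0.34 -0.94] M [-0.014 -0.001  0.025] w91.7
```

View pics/w_stand.png

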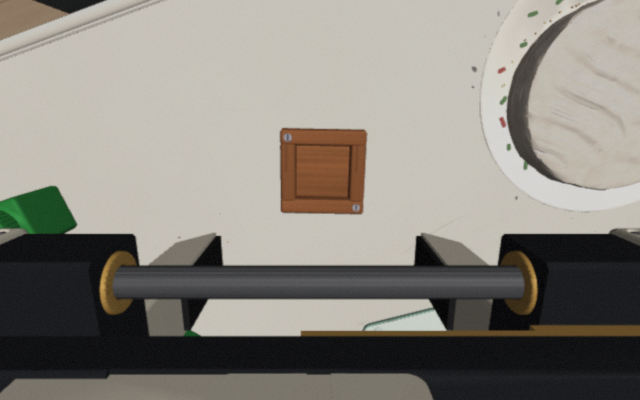

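View pics/w_cad.png

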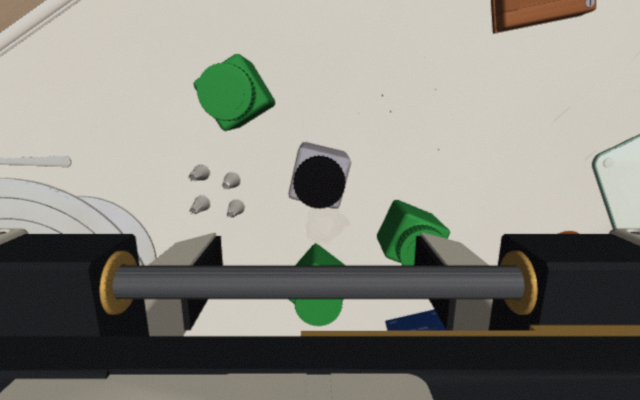

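The stand covers (281–366, 129–213) in the wrist view and the recess covers about (296–351, 144–200). The caddy's lid is at about (319,181). The body's top face is visible above it, turned by about 10°. I'll measure these precisely now.

```bash
python3 - <<'E'
from h import *
d=dict(np.load('pics/w_stand.png.npz')); im=cv2.cvtColor(d['image'],cv2.COLOR_RGB2BGR);hsv=cv2.cvtColor(im,cv2.COLOR_BGR2HSV)
m=((hsv[...,0]<18)&(hsv[...,1]>90)).astype(np.uint8);m[:110]=0;m[225:]=0;m[:,:260]=0;m[:,385:]=0
c=max(cv2.findContours(m,0,2)[0],key=cv2.contourArea);r=cv2.minAreaRect(c);ap=cv2.approxPolyDP(c,8,True)[:,0]
print(r,ap.tolist())
P=np.array([ray(d,*p,26) for p in ap.astype(float)]);print(P.round(1),P.mean(0),np.linalg.norm(P-np.roll(P,1,0),axis=1))
for a,b in zip(P,np.roll(P,1,0)): print(np.degrees(np.arctan2(*(a-b)[1::-1])))
P=np.array([ray(d,*p,26) for p in [(296,144),(351,144),(351,200),(296,200)]]);print('recess rough',P.mean(0))
a=cv2.resize(im[120:220,273:373],(400,400),interpolation=cv2.INTER_CUBIC)
d=dict(np.load('pics/w_cad.png.npz')); im=cv2.cvtColor(d['image'],cv2.COLOR_RGB2BGR)
b=cv2.resize(im[130:230,270:370],(400,400),interpolation=cv2.INTER_CUBIC)
cv2.imwrite('pics/crop1.png',np.hstack([a,b]))
g=cv2.cvtColor(im,cv2.COLOR_BGR2GRAY); m=(g<45).astype(np.uint8);m[:130]=0;m[220:]=0;m[:,:270]=0;m[:,370:]=0
c=max(cv2.findContours(m,0,2)[0],key=cv2.contourArea);e=cv2.fitEllipse(c);print(e,ray(d,*e[0],88),ray(d,*e[0],79))
hsv=cv2.cvtColor(im,cv2.COLOR_BGR2HSV);print(hsv[150,320],hsv[195,295],hsv[150,280])
m=(g<190).astype(np.uint8);m[:135]=0;m[212:]=0;m[:,:282]=0;m[:,358:]=0
c=max(cv2.findContours(m,0,2)[0],key=cv2.contourArea);print(cv2.minAreaRect(c),cv2.approxPolyDP(c,3,True)[:,0].tolist())
E
```

```text
((322.75250244140625, 170.62258911132812), (85.0816879272461, 83.7878189086914), 1.123302698135376) [[283, 128], [281, 210], [360, 213], [364, 130]]
[[422.1 234.3  26. ]
 [506.9 202.1  26. ]
 [537.8 285.8  26. ]
 [450.6 315.6  26. ]] [479.33624087 259.4813644   26.        ] [86.13490628 90.77765584 89.1778594  92.15695361]
-109.31758806209652
-20.7694036104208
69.77933577029061
161.1374599437219
recess rough [480.99663933 260.68033012  26.        ]
((318.9017333984375, 181.735107421875), (49.9996223449707, 50.578407287597656), 178.3268280029297) [543.55043858 -38.51636282  88.        ] [545.18324761 -39.4074465   79.        ]
[165  13 114] [165   7 149] [ 22  19 205]
((318.94122314453125, 176.73529052734375), (56.510799407958984, 64.02940368652344), 14.03624439239502) [[302, 141], [296, 152], [288, 197], [312, 208], [338, 208], [351, 165], [348, 155], [340, 149]]
```

View pics/crop1.png

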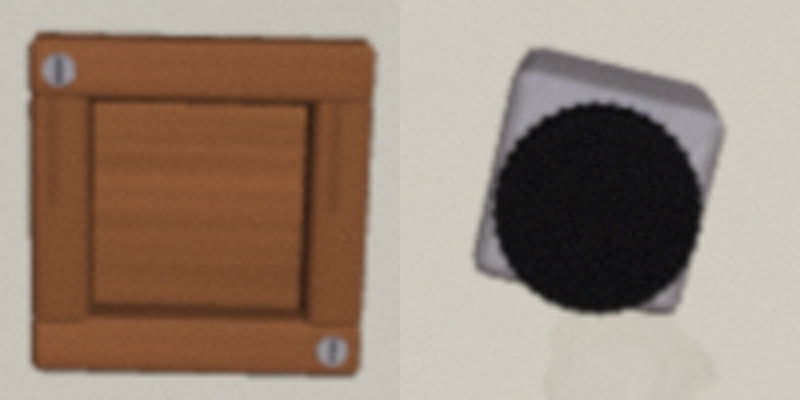

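The two views differ by 4–6 mm in y, and the arm had not settled when the wrist pictures were taken. I'll retake both after settling.

```bash
python3 - <<'E'
from h import *
def crop(im,x,y,h=50): return cv2.resize(im[y-h:y+h,x-h:x+h],(400,400),interpolation=cv2.INTER_CUBIC)
def lid(d):
    im=cv2.cvtColor(d['image'],cv2.COLOR_RGB2BGR)
    g=cv2.cvtColor(im,cv2.COLOR_BGR2GRAY); m=(g<45).astype(np.uint8);m[:120]=0;m[225:]=0;m[:,:270]=0;m[:,370:]=0
    c=max(cv2.findContours(m,0,2)[0],key=cv2.contourArea);e=cv2.fitEllipse(c);print('lid',e,ray(d,*e[0],88))
    return im,e
d=snap('wrist','w_cad2.png'); st(); im,e=lid(d); a=crop(im,320,180)
# rotate view by 12deg so that body sides are square to the jaws
env.goto([477,253,230],down(72)); env.hold(0.6); s=st()
d=snap('wrist','w_stand2.png'); im=cv2.cvtColor(d['image'],cv2.COLOR_RGB2BGR);hsv=cv2.cvtColor(im,cv2.COLOR_BGR2HSV)
m=((hsv[...,0]<18)&(hsv[...,1]>90)).astype(np.uint8);m[:110]=0;m[225:]=0;m[:,:260]=0;m[:,385:]=0
c=max(cv2.findContours(m,0,2)[0],key=cv2.contourArea);r=cv2.minAreaRect(c);print(r)
P=np.array([ray(d,*p,26) for p in cv2.boxPoints(r)]);print(P.round(1),P.mean(0))
cv2.imwrite('pics/crop2.png',np.hstack([a,crop(im,int(r[0][0]),int(r[0][1]))]));print(int(r[0][0]),int(r[0][1]))
E
```

```text
t2.97 [541.1 -39.3 240. ] q [ 0.19  0.25 -0.2   1.78  0.05  1.12  1.03] F [-0.42  0.19  0.9 ] M [-0.004  0.025  0.007] w91.5
lid ((318.60516357421875, 181.76136779785156), (50.01874923706055, 50.434425354003906), 159.198486328125) [543.45215889 -38.50327325  88.        ]
t4.72 [477. 253. 230.] q [-0.19  0.27 -0.42  1.8   0.12  1.1   0.61] F [ 0.05 -0.01 -0.08] M [ 0.034  0.033 -0.005] w91.8
((323.9329833984375, 169.5890655517578), (85.1524887084961, 83.89036560058594), 0.9391909241676331)
[[508.3 199.6  26. ]
 [421.3 232.1  26. ]
 [450.7 317.6  26. ]
 [539.6 290.4  26. ]] [479.96716447 259.92737188  26.        ]
323 169
```

View pics/crop2.png

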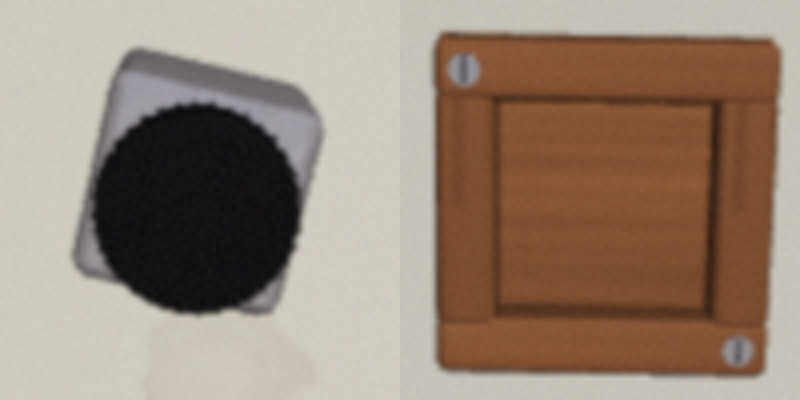

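```bash
cat >> h.py <<'E'
def crop(im,x,y,h=50): return cv2.resize(im[y-h:y+h,x-h:x+h],(400,400),interpolation=cv2.INTER_CUBIC)
def standm(d):
    im=cv2.cvtColor(d['image'],cv2.COLOR_RGB2BGR);hsv=cv2.cvtColor(im,cv2.COLOR_BGR2HSV)
    m=((hsv[...,0]<18)&(hsv[...,1]>90)).astype(np.uint8);m[:80]=0;m[225:]=0;m[:,:220]=0;m[:,425:]=0
    c=max(cv2.findContours(m,0,2)[0],key=cv2.contourArea);r=cv2.minAreaRect(c)
    P=np.array([ray(d,*p,26) for p in cv2.boxPoints(r)]);print('stand',r,P.mean(0).round(1))
    print([round(np.degrees(np.arctan2(*(a-b)[1::-1])),1) for a,b in zip(P,np.roll(P,1,0))],np.linalg.norm(P-np.roll(P,1,0),axis=1).round(1))
    return im,r
E
python3 - <<'E'
from h import *
standm(dict(np.load('pics/w_stand2.png.npz')))
env.goto([477,253,230],down(252)); env.hold(0.5); st()
d=snap('wrist','w_stand3.png'); im,r=standm(d)
cv2.imwrite('pics/crop3.png',crop(im,int(r[0][0]),int(r[0][1])));print(d['extrinsics'].round(3))
E
```

```text
stand ((323.9329833984375, 169.5890655517578), (85.1524887084961, 83.89036560058594), 0.9391909241676331) [480.  259.9  26. ]
[np.float64(-109.0), np.float64(159.5), np.float64(71.0), np.float64(-17.0)] [96.  92.8 90.4 93. ]
t5.53 [477. 253. 230.] q [-0.19  0.27 -0.42  1.8   0.12  1.1   0.61] F [ 0.98 -0.22  0.59] M [0.003 0.012 0.011] w91.9
stand ((323.9229736328125, 169.6237335205078), (85.15483856201172, 83.90501403808594), 0.9548412561416626) [480.  259.9  26. ]
[np.float64(-109.1), np.float64(159.5), np.float64(71.0), np.float64(-17.0)] [96.  92.8 90.4 93. ]
[[ 3.10000e-01  9.20000e-01  2.41000e-01  4.13263e+02]
 [ 9.51000e-01 -3.00000e-01 -7.70000e-02  2.74475e+02]
 [ 1.00000e-03  2.53000e-01 -9.67000e-01  4.11667e+02]
 [ 0.00000e+00  0.00000e+00  0.00000e+00  1.00000e+00]]
```

View pics/w_stand3.png

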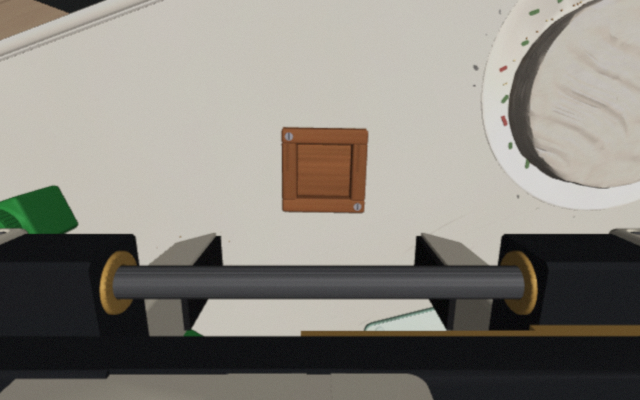

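`goto` treated the half turn as the same pose and did not move; the stand still sits at (282–367, 128–212). I'll use `move_j` for the opposite yaw.

```bash
python3 - <<'E'
from h import *
env.move_j([-0.71954205,0.24454733,0.21510373,1.81419421,-0.0583523,1.08897199,-2.36854225]); env.hold(0.5); s=st()
d=snap('wrist','w_stand4.png'); print(R.from_rotvec(s['ee_rot']).as_matrix().round(3).tolist()); im,r=standm(d)
cv2.imwrite('pics/crop4.png',crop(im,int(r[0][0]),int(r[0][1])))
E
```

```text
t8.60 [477. 253. 230.] q [-0.72  0.24  0.22  1.81 -0.06  1.09 -2.37] F [0.97 0.47 0.91] M [-0.016  0.198  0.026] w91.8
[[0.951, -0.309, 0.0], [-0.309, -0.951, -0.0], [0.0, 0.0, -1.0]]
stand ((312.78814697265625, 166.94052124023438), (85.07801818847656, 83.54124450683594), 1.060911774635315) [482.6 258.5  26. ]
[np.float64(70.9), np.float64(-21.0), np.float64(-109.1), np.float64(162.4)] [95.8 92.1 90.2 92.2]
```

View pics/w_stand4.png

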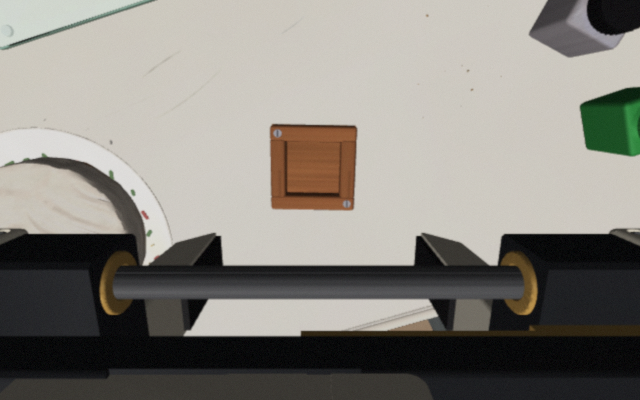

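```bash
python3 - <<'E'
from h import *
d=dict(np.load('pics/w_cad2.png.npz'))
P=[ray(d,270+x/4,130+y/4,66) for x,y in [(115,72),(75,268),(278,312),(321,120)]]
P=np.array(P);print(P.round(1),P.mean(0))
for a,b in zip(P,np.roll(P,-1,0)): print(round(np.degrees(np.arctan2(*(b-a)[1::-1])),1),np.linalg.norm(b-a).round(1))
im=cv2.cvtColor(d['image'],cv2.COLOR_RGB2BGR); cv2.imwrite('pics/crop5.png',cv2.resize(im[135:215,280:360],(600,600),interpolation=cv2.INTER_CUBIC))
E
```

```text
[[508.  -40.8  66. ]
 [546.  -75.3  66. ]
 [582.3 -35.7  66. ]
 [543.9  -2.2  66. ]] [545.0521789  -38.48242981  66.        ]
-42.1 51.4
47.5 53.7
138.9 51.0
-132.9 52.8
```

View pics/crop5.png

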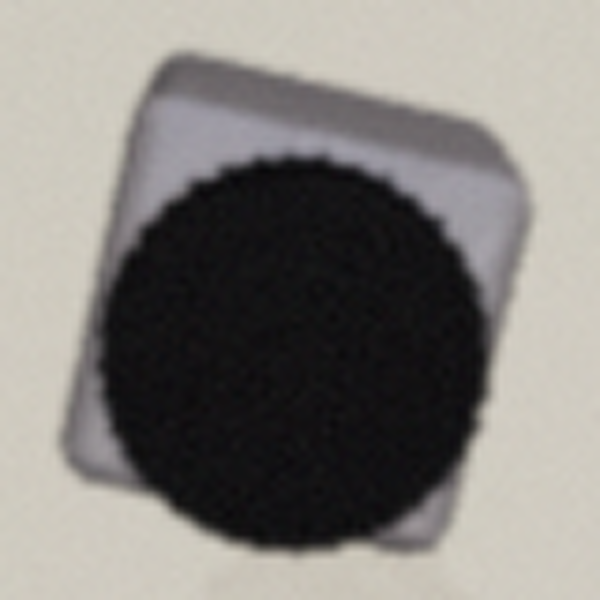

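Estimates: caddy at (545,-38.5) with its sides at 47°/-43°, and stand at (481.3,259.2) at -19°. I'll grasp the body with the jaws along -43°, clear of the look-alikes.

```bash
python3 - <<'E'
from h import *
env.goto([545,-38.7,170],down(-43)); env.hold(0.3); st()
hit=env.line_to([545,-38.7,33],velocity=120,guard=12); print(hit); env.hold(.2); st()
if not hit:
    eoat.close(30); env.hold(.2); st()
    snap('wrist','w_grip.png')
E
```

```text
t10.47 [545.1 -38.1 170.1] q [-0.18  0.32  0.24  1.86 -0.09  0.97 -0.65] F [ 0.14 -0.23 -0.35] M [-0.094  0.125  0.019] w91.6
False
t11.96 [545.6 -38.7  33.7] q [-0.14  0.52  0.2   1.95 -0.16  0.69 -0.59] F [ 1.04 -0.17  1.3 ] M [-0.071  0.103  0.024] w91.6
t12.82 [545.4 -38.9  33.1] q [-0.14  0.52  0.2   1.95 -0.16  0.69 -0.59] F [ 1.96 -0.46 -1.04] M [-0.378 -0.249  0.013] w55.6
```

View pics/w_grip.png

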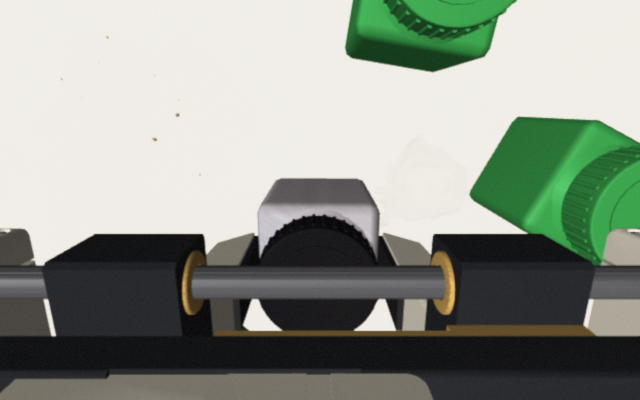

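The caddy is gripped squarely at 55.6 mm, with the lid centred at column 319. Now I'll check its offset along tool x from the front-face edges (rows ~179 and ~210) and lift.

```bash
python3 - <<'E'
from h import *
d=dict(np.load('pics/w_grip.png.npz')); s=monitor.observe()
M=R.from_rotvec(s['ee_rot']).as_matrix()
for u,v,z in [(319,179,0),(319,209,66),(319,214,88),(319,334,88)]:
    print(v,(M.T@(ray(d,u,v,z)-s['tool_pos'])).round(1))
im=cv2.cvtColor(d['image'],cv2.COLOR_RGB2BGR); g=im[:,315:324].mean((1,2)); print([(i,int(g[i])) for i in range(172,240,1)])
p=s['tool_pos']
env.line_to([p[0],p[1],170],velocity=150); st()
env.goto([481.3,259.2,150],down(-19)); env.hold(.5); st()
d=snap('top','top1.png'); im=cv2.cvtColor(d['image'],cv2.COLOR_RGB2BGR)
d=snap('side','side1.png'); im2=cv2.cvtColor(d['image'],cv2.COLOR_RGB2BGR)
cv2.imwrite('pics/crop6.png',np.hstack([crop(im,246,234),crop(im2,305,180,60)]))
E
```

```text
179 [26.3  0.8 33.1]
209 [ 26.1   0.6 -32.9]
214 [ 30.5   0.6 -54.9]
334 [-20.5   0.6 -54.9]
[(172, 236), (173, 236), (174, 236), (175, 236), (176, 235), (177, 222), (178, 156), (179, 95), (180, 86), (181, 87), (182, 87), (183, 87), (184, 87), (185, 88), (186, 88), (187, 88), (188, 88), (189, 89), (190, 89), (191, 89), (192, 88), (193, 89), (194, 89), (195, 90), (196, 91), (197, 91), (198, 91), (199, 91), (200, 92), (201, 92), (202, 98), (203, 112), (204, 126), (205, 140), (206, 153), (207, 164), (208, 172), (209, 178), (210, 180), (211, 180), (212, 178), (213, 176), (214, 163), (215, 118), (216, 35), (217, 11), (218, 12), (219, 11), (220, 10), (221, 11), (222, 10), (223, 12), (224, 13), (225, 15), (226, 11), (227, 13), (228, 18), (229, 26), (230, 27), (231, 26), (232, 26), (233, 26), (234, 25), (235, 26), (236, 26), (237, 26), (238, 25), (239, 26)]
t13.94 [544.2 -38.8 168.8] q [-0.18  0.32  0.24  1.86 -0.09  0.97 -0.65] F [-0.04 -0.01 -4.81] M [-0.09   0.12   0.063] w55.6
t15.61 [481.4 259.  150. ] q [-0.57  0.34  0.04  1.87 -0.02  0.92 -0.86] F [-0.32  0.43 -4.52] M [-0.06  -0.007 -0.015] w55.5
```

View pics/crop6.png

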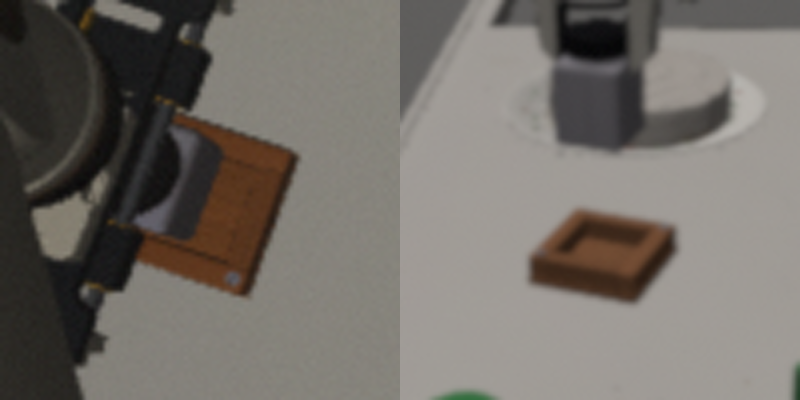

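Lifted and hovering over the stand. The caddy sits about 0.7 mm towards -x in the tool frame, so I'll compensate. Then I'll lower to just above the rim and check the relative alignment.

```bash
python3 - <<'E'
from h import *
t=np.array([481.3,259.2])+0.7*np.array([.326,.946]); print(t)
env.line_to([*t,66],velocity=120,guard=10); env.hold(.3); st()
d=snap('side','side2.png'); im2=cv2.cvtColor(d['image'],cv2.COLOR_RGB2BGR)
d=snap('wrist','w2.png'); im=cv2.cvtColor(d['image'],cv2.COLOR_RGB2BGR)
cv2.imwrite('pics/crop7.png',np.hstack([cv2.resize(im[140:300,220:420],(500,400)),cv2.resize(im2[160:220,275:335],(300,400*300//400)).copy() if 0 else cv2.resize(im2[160:240,275:335],(300,400),interpolation=cv2.INTER_CUBIC)]))
E
```

```text
[481.5282 259.8622]
t16.86 [481.9 260.1  66.7] q [-0.57  0.46  0.03  1.93 -0.02  0.75 -0.86] F [-0.23  0.76 -4.72] M [-0.084  0.08  -0.004] w55.2
```

View pics/crop7.png

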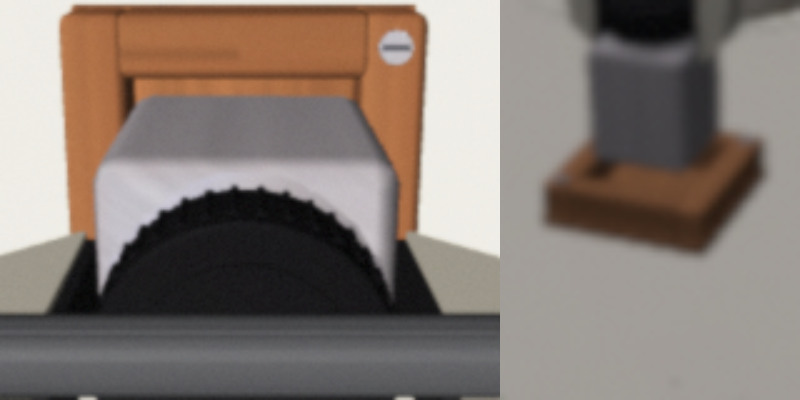

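View pics/w2.png

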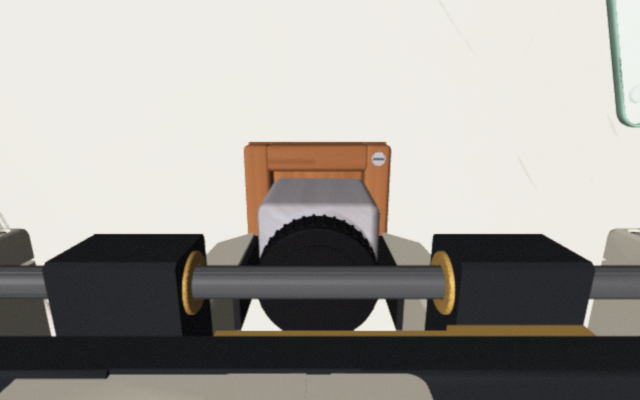

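Yaw and jaw-direction alignment look right: the recess is centred at column ~317 and the foot at ~318. Now the x_tool direction: rim edge (row ~171) against foot edge (row ~179).

```bash
python3 - <<'E'
from h import *
d=dict(np.load('pics/w2.png.npz')); s=monitor.observe()
M=R.from_rotvec(s['ee_rot']).as_matrix()
im=cv2.cvtColor(d['image'],cv2.COLOR_RGB2BGR).astype(int)
for c in (295,318,345): print(c,[(i,*im[i,c-3:c+4].mean(0).astype(int)) for i in range(164,186)])
print([(i,*im[172:176,i].mean(0).astype(int)) for i in list(range(240,285))],[(i,*im[172:176,i].mean(0).astype(int)) for i in list(range(355,395))])
for u,v,z in [(318,142,26),(318,171,26),(318,178.5,33),(246,170,26),(390,170,26)]: print(u,v,(M.T@(ray(d,u,v,z)-s['tool_pos'])).round(1))
E
```

```text
295 [(164, np.int64(64), np.int64(102), np.int64(162)), (165, np.int64(67), np.int64(106), np.int64(167)), (166, np.int64(67), np.int64(107), np.int64(169)), (167, np.int64(65), np.int64(104), np.int64(165)), (168, np.int64(61), np.int64(96), np.int64(153)), (169, np.int64(51), np.int64(82), np.int64(132)), (170, np.int64(46), np.int64(72), np.int64(116)), (171, np.int64(54), np.int64(87), np.int64(137)), (172, np.int64(72), np.int64(114), np.int64(175)), (173, np.int64(72), np.int64(114), np.int64(179)), (174, np.int64(73), np.int64(116), np.int64(179)), (175, np.int64(73), np.int64(116), np.int64(178)), (176, np.int64(73), np.int64(115), np.int64(177)), (177, np.int64(81), np.int64(114), np.int64(167)), (178, np.int64(99), np.int64(112), np.int64(140)), (179, np.int64(113), np.int64(113), np.int64(120)), (180, np.int64(116), np.int64(113), np.int64(118)), (181, np.int64(117), np.int64(115), np.int64(120)), (182, np.int64(117), np.int64(114), np.int64(120)), (183, np.int64(117), np.int64(114), np.int64(120)), (184, np.int64(115), np.int64(113), np.int64(118)), (185, np.int64(117), n
[... 6049 characters left out ...]
172)), (384, np.int64(68), np.int64(108), np.int64(170)), (385, np.int64(68), np.int64(107), np.int64(169)), (386, np.int64(64), np.int64(102), np.int64(163)), (387, np.int64(57), np.int64(90), np.int64(144)), (388, np.int64(51), np.int64(78), np.int64(123)), (389, np.int64(96), np.int64(112), np.int64(136)), (390, np.int64(182), np.int64(195), np.int64(203)), (391, np.int64(228), np.int64(234), np.int64(237)), (392, np.int64(231), np.int64(237), np.int64(239)), (393, np.int64(231), np.int64(237), np.int64(239)), (394, np.int64(231), np.int64(237), np.int64(239))]
318 142 [48.   0.7 40.4]
318 171 [29.9  0.7 40.4]
318 178.5 [26.4  0.7 33.4]
246 170 [ 30.5 -44.7  40.4]
390 170 [30.5 46.  40.4]
```

The foot shows about a 3.7 mm gap where 2 mm is expected, and edge rounding accounts for part of that. I'll shift +0.8 mm along x_tool and lower gently under guard. Home is expected at TCP z ≈ 39.

```bash
python3 - <<'E'
from h import *
t=np.array([481.53,259.86])+0.8*np.array([.326,.946])
env.line_to([*t,66],velocity=30); 
print(env.line_to([*t,45],velocity=40,guard=5)); s=st()
if s['tool_pos'][2]<47:
    print(env.line_to([*t,36],velocity=12,guard=4)); st(); env.hold(.2); st()
snap('side','side3.png'); snap('wrist','w3.png')
E
python3 -c "
import cv2,numpy as np
a=cv2.imread('pics/w3.png')[120:340,200:440];b=cv2.imread('pics/side3.png')[150:220,270:340]
cv2.imwrite('pics/crop8.png',np.hstack([cv2.resize(a,(436,400)),cv2.resize(b,(360,360),interpolation=2) if 0 else cv2.resize(b,(360,400),interpolation=2)]))"
```

```text
False
t17.88 [481.8 260.6  44.8] q [-0.57  0.5   0.03  1.94 -0.02  0.71 -0.86] F [ 0.72  0.6  -5.57] M [-0.043  0.125  0.066] w55.4
True
t18.43 [482.  260.7  39. ] q [-0.57  0.5   0.03  1.94 -0.02  0.7  -0.86] F [0.06 0.53 4.5 ] M [-0.027  0.33  -0.05 ] w55.7
t18.63 [481.9 260.7  39. ] q [-0.57  0.5   0.03  1.94 -0.02  0.7  -0.86] F [-0.38 -0.5   3.99] M [-0.081  0.323  0.016] w55.4
```

View pics/crop8.png

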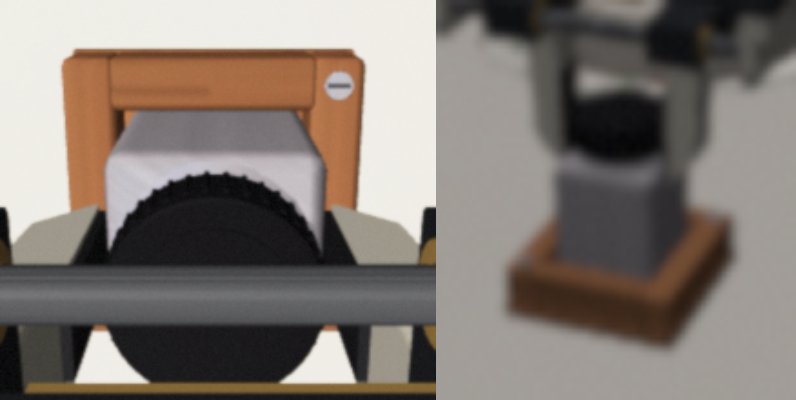

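The caddy touched down at TCP z=39.0, against an expected 39.1, and both views show it seated. Next I'll release, rise, and take the lid at a high wrist angle so it can be turned in one go.

```bash
python3 - <<'E'
from h import *
eoat.open_gripper(); st()
p=monitor.observe()['tool_pos']
env.line_to([482,260.5,115],velocity=150); st()
q=env.inverse_kinematics([481.6,259.9,115],down(130)); print(np.round(q,2))
env.move_j(q); env.hold(.3); s=st()
im=snap('wrist','w4.png')['image']
print(env.line_to([481.6,259.9,76],velocity=80,guard=8)); env.hold(.3); st()
M=[]
for _ in range(10): env.hold(.02); M.append(monitor.observe()['moment'])
print(np.mean(M,0),np.std(M,0)); 
E
```

```text
t19.51 [480.3 259.7  37.5] q [-0.57  0.51  0.03  1.94 -0.02  0.7  -0.86] F [ 0.07 -0.94 -0.05] M [-0.102  0.028  0.02 ] w92.3
t20.18 [481.6 260.3 114.6] q [-0.57  0.39  0.04  1.9  -0.02  0.86 -0.86] F [-0.27  0.   -0.68] M [-0.124  0.076  0.015] w91.7
[-0.14  0.44 -0.5   1.89  0.27  0.89  1.5 ]
t22.50 [481.6 259.9 115. ] q [-0.14  0.44 -0.5   1.89  0.27  0.89  1.5 ] F [0.06 0.39 0.59] M [ 0.089  0.07  -0.05 ] w92.1
False
t23.48 [481.9 260.1  76.4] q [-0.16  0.49 -0.48  1.91  0.31  0.81  1.46] F [-0.49 -0.64  0.14] M [0.062 0.087 0.015] w92.0
[ 0.06776166  0.03661303 -0.02852098] [0.0370547  0.03226671 0.03257221]
```

View pics/w4.png

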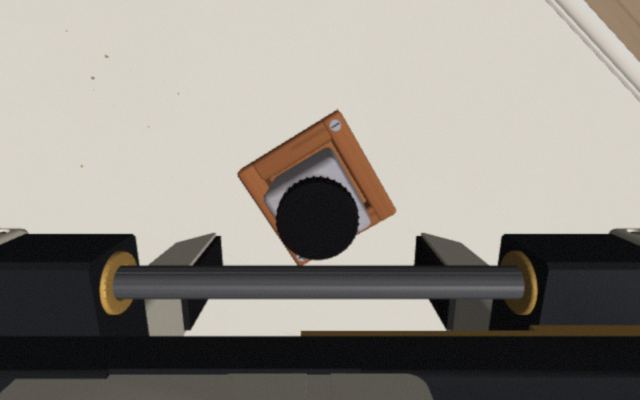

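```bash
cat >> h.py <<'E'
def mz(n=10):
    M=[]
    for _ in range(n): env.hold(.02); M.append(monitor.observe()['moment'][2])
    return np.mean(M)
def yaw():
    y=R.from_rotvec(monitor.observe()['ee_rot']).as_matrix()[:,1]; return np.arctan2(y[1],y[0])
def turn(phi,phi0,z0,xy):
    z=z0-5*(phi0-phi)/(2*np.pi)
    q=env.inverse_kinematics([*xy,z],down(np.degrees(phi))); q0=monitor.observe()['q']
    assert q is not None and np.abs(np.array(q)-q0).max()<0.4,(q,q0)
    env.move_j(q)
E
python3 - <<'E'
from h import *
eoat.close(55); env.hold(.2); s=st(); 
p=s['tool_pos']; phi0=yaw(); b=mz(); print('phi0',phi0,'Mz',b)
phi=phi0
for i in range(5):
    phi-=0.12; turn(phi,phi0,76,(481.6,259.9)); m=mz(6); s=monitor.observe(); print('t%.2f phi %.3f act %.3f Mz %.3f'%(s['time'],phi-phi0,yaw()-phi0,m),s['force'].round(1),s['tool_pos'].round(1))
    if m>0.25: break
np.save('phi0.npy',[phi0,phi])
E
```

```text
t25.29 [481.6 259.9  76. ] q [-0.16  0.49 -0.48  1.91  0.31  0.81  1.46] F [-0.61  0.56 -0.41] M [ 0.076  0.057 -0.012] w0.4
phi0 2.268944805535977 Mz 0.020374370967430167
t25.81 phi -0.120 act -0.117 Mz 0.001 [-0.2 -0.4  0.2] [481.6 259.9  75.9]
t26.16 phi -0.240 act -0.236 Mz -0.017 [ 0.4 -0.2  1. ] [481.6 259.9  75.8]
t26.51 phi -0.360 act -0.356 Mz -0.007 [-1.1 -0.6 -0.1] [481.6 259.9  75.7]
t26.86 phi -0.480 act -0.476 Mz -0.006 [0.1 0.3 0.6] [481.6 259.9  75.6]
t27.21 phi -0.600 act -0.596 Mz -0.015 [-0.3 -0.6  0. ] [481.6 259.9  75.5]
```

The grip width is 0.4 mm, so the fingers closed on nothing. I'll look before moving.

```bash
python3 - <<'E'
from h import *
a=snap('wrist','w5.png'); b=snap('side','side5.png'); c=snap('top','top5.png')
B=cv2.cvtColor(b['image'],cv2.COLOR_RGB2BGR); C=cv2.cvtColor(c['image'],cv2.COLOR_RGB2BGR)
cv2.imwrite('pics/crop9.png',np.hstack([crop(B,305,180,60),crop(C,246,225,60)]))
E
```

```text
(no output)
```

View pics/crop9.png

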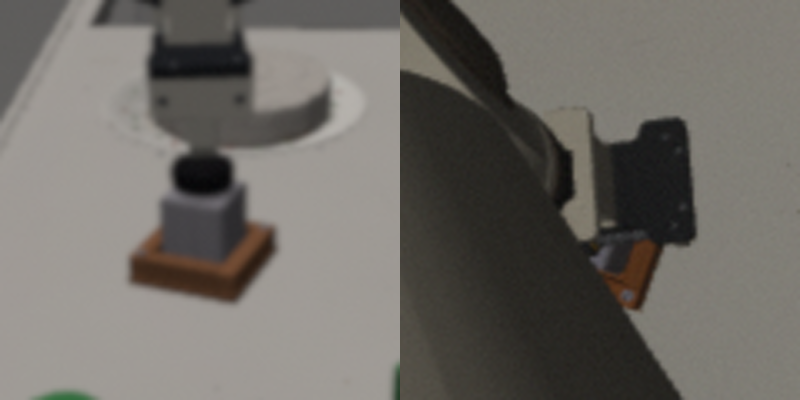

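View pics/w5.png

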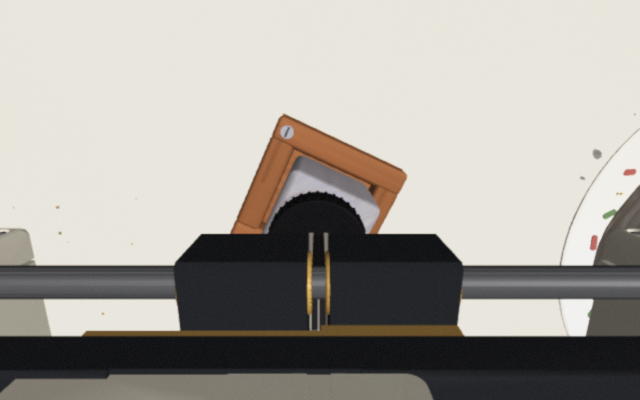

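```bash
python3 - <<'E'
from h import *
d=dict(np.load('pics/w4.png.npz'))
im=cv2.cvtColor(d['image'],cv2.COLOR_RGB2BGR);g=cv2.cvtColor(im,cv2.COLOR_BGR2GRAY); m=(g<45).astype(np.uint8);m[:150]=0;m[263:]=0;m[:,:265]=0;m[:,370:]=0
c=max(cv2.findContours(m,0,2)[0],key=cv2.contourArea);e=cv2.fitEllipse(c);print(e,ray(d,*e[0],94),ray(d,*e[0],85))
d=dict(np.load('pics/w5.png.npz'));print('front of lid rim',ray(d,318,192,94),ray(d,318,192,76)); print('proj TCP',proj(d,[481.6,259.9,75.5]),'lid top ctr',proj(d,[481.6,259.9,94]))
d=dict(np.load('pics/side5.png.npz'));print('side TCP',proj(d,[481.6,259.9,75.5]),'lid top',proj(d,[481.6,259.9,94]))
im=cv2.cvtColor(d['image'],cv2.COLOR_RGB2BGR);cv2.imwrite('pics/s5.png',cv2.resize(im[110:220,250:360],(600,600),interpolation=cv2.INTER_CUBIC))
s=st()
E
```

```text
((316.70733642578125, 218.08401489257812), (80.69830322265625, 81.5325927734375), 21.903593063354492) [480.19380381 257.57015111  94.        ] [482.40420122 259.38442607  85.        ]
front of lid rim [453.54035518 257.5364333   94.        ] [457.80534413 257.98693259  76.        ]
proj TCP [317.05573501 234.73668916] lid top ctr [316.99182709 247.85406636]
side TCP [304.37251387 174.55055608] lid top [304.1512573 168.2092694]
t27.36 [481.6 259.9  75.5] q [-0.27  0.47 -0.34  1.91  0.22  0.79  0.94] F [-0.56 -0.12 -0.68] M [ 0.048 -0.005  0.06 ] w0.3
```

View pics/s5.png

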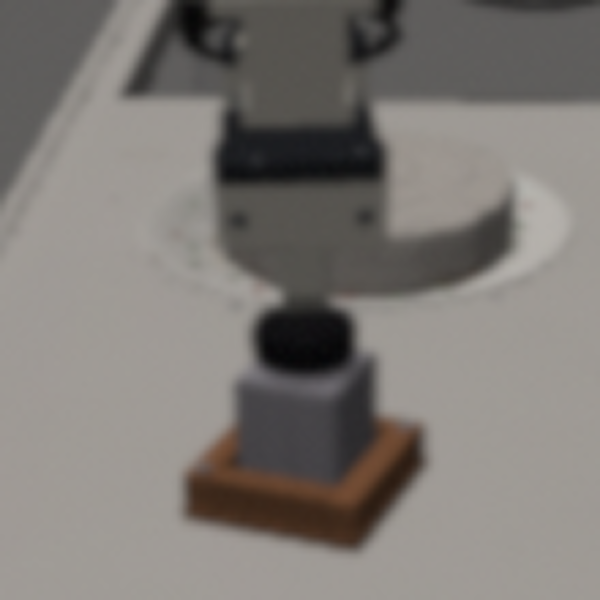

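```bash
python3 - <<'E'
import cv2
im=cv2.imread('pics/w5.png'); cv2.imwrite('pics/w5z.png',cv2.resize(im[180:345,220:420],(720,594),interpolation=cv2.INTER_CUBIC)*1)
E
```

```text
(no output)
```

View pics/w5z.png

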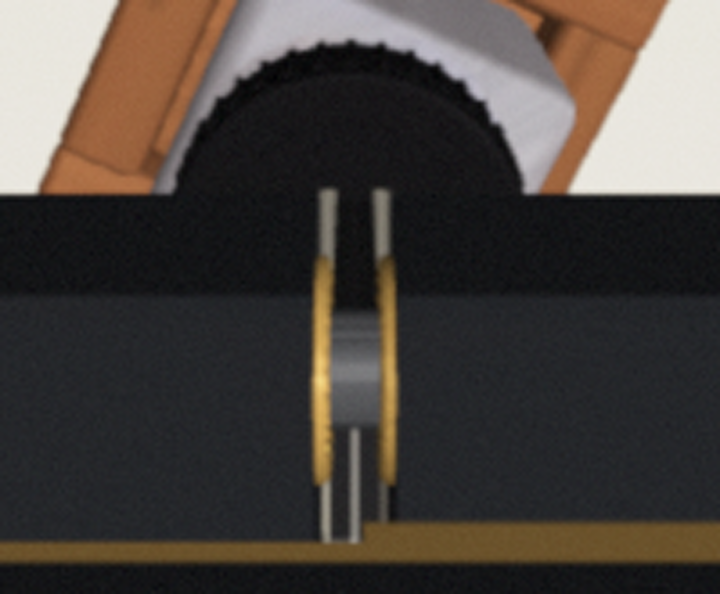

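The arm reads zero force with the fingers shut at the lid axis, so there is no contact. I'll withdraw upward under a tight guard and look again from clear.

```bash
python3 - <<'E'
from h import *
print(env.line_to([481.6,259.9,86],velocity=25,guard=4)); s=st()
if s['tool_pos'][2]>85:
    print(env.line_to([481.6,259.9,125],velocity=80,guard=4)); st()
    env.hold(.2)
    a=snap('wrist','w6.png'); b=snap('side','side6.png')
    B=cv2.cvtColor(b['image'],cv2.COLOR_RGB2BGR);A=cv2.cvtColor(a['image'],cv2.COLOR_RGB2BGR)
    cv2.imwrite('pics/crop10.png',np.hstack([cv2.resize(A[100:340,200:440],(400,400)),crop(B,305,165,55)]))
    eoat.open_gripper(); st()
E
```

```text
False
t27.93 [481.7 259.9  86.2] q [-0.26  0.45 -0.35  1.91  0.21  0.81  0.95] F [ 0.63 -0.49 -0.1 ] M [ 0.025 -0.008  0.017] w0.3
False
t28.57 [481.7 259.8 125.3] q [-0.25  0.4  -0.36  1.88  0.18  0.89  0.97] F [-0.46  0.83 -0.6 ] M [ 0.06  -0.013  0.003] w0.4
t30.32 [481.6 259.9 125. ] q [-0.25  0.4  -0.36  1.88  0.18  0.89  0.97] F [ 1.43 -0.71  0.13] M [ 0.039 -0.009  0.024] w91.8
```

View pics/crop10.png

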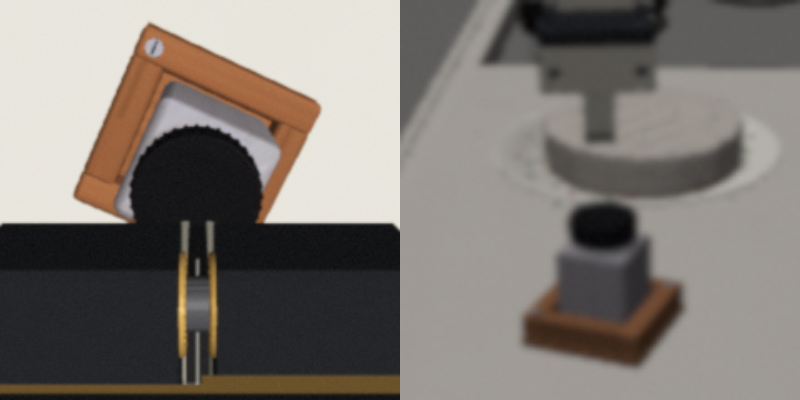

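In the side view the closed fingertips appear around row 148, but the reported TCP (z=125) should project near row 157. The real tips seem about 20 mm higher than reported. I'll verify with the fingers open.

```bash
python3 - <<'E'
from h import *
b=snap('side','side7.png');s=st();print(env.grip_depth)
B=cv2.cvtColor(b['image'],cv2.COLOR_RGB2BGR);A=cv2.imread('pics/side6.png')
p=s['tool_pos'];M=R.from_rotvec(s['ee_rot']).as_matrix()
d6=dict(np.load('pics/side6.png.npz'))
for z in (125,144,150): print(z,proj(b,[p[0],p[1],z]), [proj(b,p+M[:,1]*k*50+[0,0,z-125]).round(1) for k in(-1,1)])
def pt(im,pts):
    x0,y0,k=275,110,6.66
    o=cv2.resize(im[y0:y0+60,x0:x0+60],(400,400),interpolation=cv2.INTER_CUBIC)
    for q in pts: cv2.circle(o,(int((q[0]-x0+.5)*k),int((q[1]-y0+.5)*k)),4,(0,0,255),1)
    return o
o=np.hstack([pt(A,[proj(b,[p[0],p[1],z]) for z in(125,144)]),pt(B,[proj(b,p+M[:,1]*k*50+[0,0,dz]) for k in(-1,1) for dz in (0,18.8)])])
cv2.imwrite('pics/tip.png',o)
E
```

```text
t30.38 [481.6 259.9 125. ] q [-0.25  0.4  -0.36  1.88  0.18  0.89  0.97] F [-0.23  0.36  0.15] M [ 0.043  0.067 -0.019] w91.8
18.8
125 [303.7752023  157.31036222] [array([304.1, 165.1]), array([303.5, 150.1])]
144 [303.53618423 150.45883147] [array([303.8, 158.1]), array([303.3, 143.5])]
150 [303.45972257 148.26703324] [array([303.7, 155.8]), array([303.2, 141.4])]
```

View pics/tip.png

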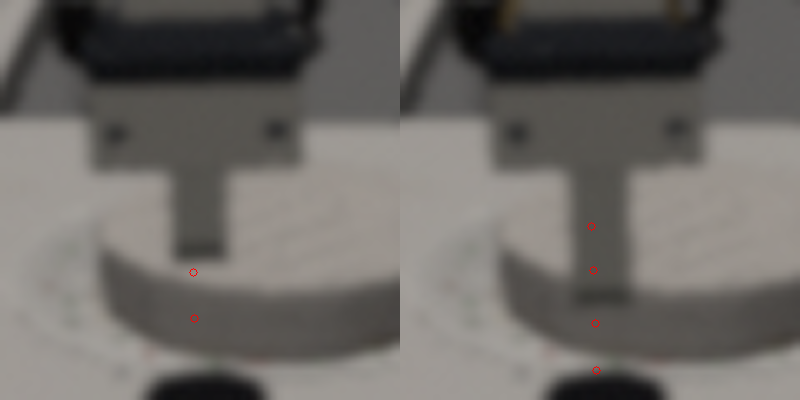

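Both pictures put the real fingertips well above the reported TCP, by about 25–30 mm. So the body was held only by its top edge, and the jaws closed above the lid. I'll measure the offset by gently touching the lid top (z=94) with closed fingers.

```bash
python3 - <<'E'
from h import *
eoat.close(20); env.line_to([481.6,259.9,77],velocity=150,guard=8); st()
print(env.line_to([481.6,259.9,55],velocity=22,guard=3.5)); s=st()
b=snap('side','side8.png')
env.line_to([481.6,259.9,100],velocity=200); st()
print('offset',94-s['tool_pos'][2])
E
```

```text
t32.28 [481.4 259.9  76.9] q [-0.27  0.47 -0.34  1.91  0.21  0.8   0.94] F [ 0.45  0.54 -0.78] M [0.041 0.046 0.054] w0.4
True
t32.84 [482.1 260.1  68.5] q [-0.27  0.48 -0.34  1.92  0.22  0.78  0.93] F [-0.65  0.11  6.71] M [-0.157  0.312  0.021] w0.9
t33.20 [482.6 260.5 101. ] q [-0.26  0.43 -0.35  1.9   0.2   0.84  0.95] F [-0.11 -0.53 -0.26] M [ 0.07  -0.045  0.034] w0.4
offset 25.512449584220278
```

The touch gives an offset of about 25.3 mm. For tips at z≈75.5, between body top 72 and lid underside 76, the TCP should be at about 50.

```bash
python3 - <<'E'
from h import *
eoat.open_gripper()
q=env.inverse_kinematics([481.6,259.9,101],down(130)); env.move_j(q); st()
print(env.line_to([481.6,259.9,50],velocity=100,guard=6)); b=mz(10); s=st()
if s['tool_pos'][2]<51.5:
    eoat.close(55); env.hold(.1); s=st(); print('base',b,'after',mz(6))
    snap('side','side9.png')
E
python3 -c "
import cv2
a=cv2.imread('pics/side9.png')[130:220,260:350];cv2.imwrite('pics/s9.png',cv2.resize(a,(500,500),interpolation=2))"
```

```text
t35.23 [481.6 259.7 100.9] q [-0.15  0.45 -0.49  1.9   0.27  0.86  1.49] F [ 0.2  -0.28 -0.37] M [0.054 0.036 0.034] w91.9
False
t36.06 [482.2 260.3  50.8] q [-0.18  0.53 -0.45  1.92  0.33  0.76  1.45] F [ 0.18 -0.3   0.4 ] M [0.1   0.046 0.03 ] w91.7
t36.92 [481.9 259.5  50. ] q [-0.18  0.53 -0.45  1.92  0.33  0.76  1.45] F [ 0.87 -1.42  1.12] M [-0.258 -0.19   0.04 ] w48.8
base -0.0031635155162759777 after 1.613406887654434e-05
```

View pics/s9.png

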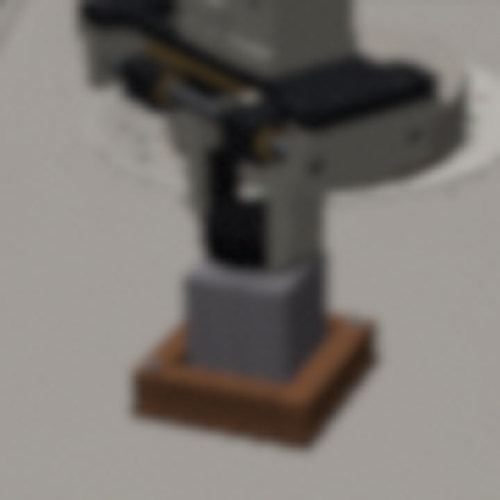

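The lid is gripped at 48.8 mm with the tips just above the body. Now I'll turn clockwise, feeling the torque.

```bash
python3 - <<'E'
from h import *
phi0=yaw(); phi=phi0; z0=50; xy=(481.7,259.8); ms=0
np.save('phi0.npy',[phi0])
step=0.12
while phi0-phi<3.0:
    phi-=step; turn(phi,phi0,z0,xy); pk=monitor.observe()['moment'][2]; m=mz(5 if step>.1 else 8); s=monitor.observe()
    print('t%.2f phi %.3f act %.3f pk %.3f Mz %.3f'%(s['time'],phi-phi0,yaw()-phi0,pk,m),s['force'].round(1),'w%.1f z%.1f'%(s['grip_width'],s['tool_pos'][2]))
    if m>0.2: step=0.04
    if m>0.52 or pk>0.8 or s['time']>54: break
E
```

```text
t37.40 phi -0.120 act -0.117 pk -0.012 Mz -0.055 [ 0.5 -2.3  0.7] w48.6 z49.9
t37.73 phi -0.240 act -0.236 pk -0.003 Mz -0.026 [ 0.4 -1.1  2.6] w48.8 z49.8
t38.07 phi -0.360 act -0.356 pk -0.039 Mz -0.050 [ 1.  -2.6  1.4] w48.4 z49.7
t38.40 phi -0.480 act -0.476 pk -0.052 Mz -0.040 [ 0.2 -2.6  2.4] w48.7 z49.6
t38.73 phi -0.600 act -0.596 pk 0.008 Mz -0.030 [ 1.5 -2.3  2.5] w49.0 z49.5
t39.07 phi -0.720 act -0.715 pk -0.058 Mz -0.028 [-0.6 -1.1  1.3] w48.1 z49.4
t39.40 phi -0.840 act -0.836 pk -0.008 Mz -0.046 [ 0.1 -1.   0.8] w48.7 z49.3
t39.73 phi -0.960 act -0.956 pk -0.066 Mz -0.041 [ 0.4 -2.2  1. ] w48.7 z49.2
t40.07 phi -1.080 act -1.076 pk 0.000 Mz -0.054 [ 0.9 -2.2  0.4] w48.4 z49.1
t40.40 phi -1.200 act -1.196 pk -0.021 Mz -0.026 [-0.1 -1.6  1. ] w48.6 z49.0
t40.73 phi -1.320 act -1.316 pk -0.031 Mz -0.028 [ 0.  -1.5  0.8] w48.8 z48.9
t41.07 phi -1.440 act -1.436 pk -0.027 Mz -0.032 [ 0.5 -2.2  1.4] w48.7 z48.8
t41.40 phi -1.560 act -1.556 pk 0.001 Mz -0.031 [-0.2 -2.4  0.6] w48.5 z48.7
t41.73 phi -1.680 act -1.676 pk -0.064 Mz -0.038 [-1.1 -1.7  1.2] w48.8 z48.6
t42.07 phi -1.800 act -1.796 pk 0.016 Mz 0.044 [-2.3 -3.2  4.2] w48.4 z48.5
t42.40 phi -1.920 act -1.916 pk 0.121 Mz 0.140 [-3.4 -3.4  4.5] w48.3 z48.5
t42.73 phi -2.040 act -2.036 pk 0.275 Mz 0.262 [-4.5 -4.7  7.1] w48.5 z48.4
t43.12 phi -2.080 act -2.075 pk 0.458 Mz 0.393 [-4.3 -4.9  7.4] w49.0 z48.4
t43.50 phi -2.120 act -2.115 pk 0.407 Mz 0.437 [-5.3 -5.2  8.2] w48.2 z48.4
t43.88 phi -2.160 act -2.155 pk 0.496 Mz 0.459 [-4.9 -4.6  8.7] w48.9 z48.3
t44.27 phi -2.200 act -2.195 pk 0.585 Mz 0.540 [-6.  -4.5  9. ] w48.7 z48.3
```

Torque climbs steadily from about −1.75 rad and now reads 0.54 held. That is about 0.55–0.68 felt while turning, inside 0.45–0.8. I'll stop, release, rise clear and look.

```bash
python3 - <<'E'
from h import *
eoat.open_gripper(); s=st(); p=s['tool_pos']
env.line_to([p[0],p[1],230],velocity=200); env.hold(.4); st()
a=snap('wrist','w10.png'); b=snap('side','side10.png')
A=cv2.cvtColor(a['image'],cv2.COLOR_RGB2BGR);B=cv2.cvtColor(b['image'],cv2.COLOR_RGB2BGR)
cv2.imwrite('pics/crop11.png',np.hstack([crop(A,320,180,70),crop(B,305,185,45)]))
g=cv2.cvtColor(A,cv2.COLOR_BGR2GRAY);m=(g<45).astype(np.uint8);m[:120]=0;m[225:]=0;m[:,:270]=0;m[:,370:]=0
c=max(cv2.findContours(m,0,2)[0],key=cv2.contourArea);e=cv2.fitEllipse(c);print(e,ray(a,*e[0],92))
E
```

```text
t45.12 [481.7 259.8  48.2] q [-0.61  0.49  0.08  1.94 -0.06  0.72 -0.43] F [ 0.76  0.15 -0.23] M [-0.118  0.019  0.044] w91.8
t46.58 [481.5 259.7 229.5] q [-0.62  0.26  0.1   1.79 -0.03  1.09 -0.45] F [-0.19 -0.02 -0.22] M [-0.111  0.111 -0.026] w92.0
((316.6673278808594, 181.6529083251953), (52.728431701660156, 53.4222412109375), 10.842317581176758) [480.95916816 262.15035046  92.        ]
```

View pics/crop11.png

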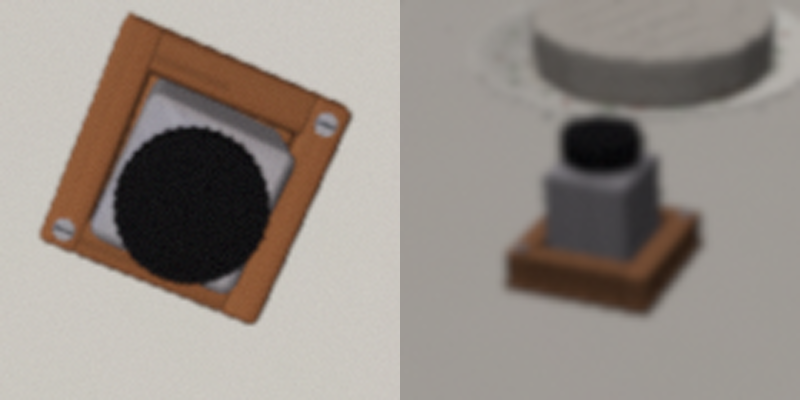

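The caddy stands square and level in the recess with the lid on, and the arm is clear. Handing in.

```bash
python3 - <<'E'
from h import *
ticket.job_done(); st()
E
```

```text
the job is handed in; nothing more can be done
the job is handed in; nothing more can be done
```

The caddy is standing in the stand's recess with its lid screwed down. I handed the job in at about 47 s of the 69 s allowed. The system gives no verdict, so the results below are my own checks.

- **Caddy home:** it touched down 5.9 mm above where I picked it up, against the 6 mm floor height, with a contact change of about 10 N. The last side and wrist pictures show it square and level in the recess.
- **Lid snug:** I turned it 2.20 rad clockwise. The torque started to climb at about 1.75 rad. The last reading held still was 0.54 N m, so roughly 0.55 to 0.68 N m while turning. That is inside the 0.45 to 0.8 range, and the highest reading was 0.585.
- **Arm clear:** the gripper was opened and raised before handing in, and the forces read about zero.

What went wrong or disagreed:

- **Fingertip height:** the real fingertips are about 25 mm higher than the reported tool position. The body was therefore held only by its top few millimetres.
- **First lid grasp:** because of that height error, the fingers closed on nothing above the lid. I measured the offset by touching the lid top lightly (about 7 N) and then gripped it properly.
- **Camera positions:** the top camera differed from the wrist camera by about 4 to 6 mm in y. I used the wrist views, averaging two opposite ones for the stand.
- **Lid drag:** the stated 0.12 N m drag hardly showed in the held-still readings, which were about −0.04 N m.

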